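# Close up a pantry row: push the notched shelf divider to the cartons

### The arm

A 7-joint arm with a two-finger parallel gripper is mounted at the origin on the work surface. World frame = base frame: x ahead of the robot, y to its left, z up, the work surface at z = 0. Lengths are in m, angles in rad, forces in N, time in s.
With the tool pointing down it reaches from about 0.4 to 0.9 m from the base axis. Payload 5.6 kg.
Tool frame: the origin (TCP) lies midway between the tips of the shut fingers; the grasp point (between the pads) lies 19 mm behind it; z points along the fingers, y is the line along which they close (so a half turn about z gives the same grasp; the last joint's range is limited). The gripper opens to 92 mm and grips with 3 to 60 N. Pads are 20 mm wide; open, the fingers measure 128 mm over their backs; the gripper's body (75 mm by 189 mm) begins 69 mm behind the grasp point.
Start: joints at [1.088, 0.468, -0.012, 1.603, 0.006, 1.071, -0.056], TCP at [0.277, -0.588, 0.215] pointing down, gripper open.
Joint ranges: [-2.53, 2.53], [-0.31, 2.02], [-1.57, 1.55], [0.28, 2.44], [-1.29, 4.43], [0.15, 1.84], [-2.92, 2.92]. Speed limits (rad/s): [2.57, 2.57, 3.14, 3.14, 3.14, 3.14, 3.14].

### API

Orientations are given as a 3x3 rotation matrix whose columns are the frame's x, y, z axes.
In Python, from station import env, effector, solver, viewer, workorder, search_frame, tip_of gives the robot as it stands. Calls block until the motion is done:
- env.reach(position, orientation): joint-space move of the TCP to a pose.
- env.movel(position, frame=None, rate=0.15): straight line of the TCP; frame=None keeps the orientation; rate is the mean speed in m/s.
- env.goto_joints(angles): joint-space move.
- effector.release() and effector.grasp(squeeze=None): open the fingers fully, or close them until they stop; squeeze is the grip in N (None keeps the last).
- env.pause(seconds).
- solver.inverse_kinematics(position, orientation): joint angles nearest the present ones, or None.
- env.sense(): the state.
- viewer.read_camera(name): name is "side" or "top"; returns (picture, depth): 384x512x3 uint8, red, green, blue; 384x512 float32, m along the optical axis (not along the pixel's ray), 0 where there is no reading.
- viewer.camera_info(name): a dict with "intrinsics" (3x3 intrinsics, pixels), "dist_coeffs" ([k1, k2, p1, p2, k3] as OpenCV has them; the pictures are not rectified), "eye" and "rotation" of the camera in the world. Camera axes: x right, y up, looking along -z (the intrinsics and any distortion apply to the point x, -y, -z); pixel columns grow to the right and rows downward; lengths in m; the calibration is good to about 2 mm. A picture is of the moment at which its call begins. camera_info takes no time and is no camera call.
A pose or a line that the arm cannot do raises env.PlanningError and nothing moves.
- workorder.finish_job(): hands the job in; it is judged then, once.
Trained networks look in the newest picture that a camera, given by its name, has taken for a name from the list of things; names that differ only in an ending like _2 or _b are one class to them, and where a whole thing is asked for, a point or a joint stands for the part that bears it (a point fixed in the world has none). Each returns a list of dicts, best first, with "score" (0 to 1); they miss things now and then, are a little off and sometimes report something else, mostly with a low value. They report only what shows in the picture. A call takes as long as a camera call.
- search_frame(camera, name): "at" ([x, y, z] in m, in world coordinates, good to about 4 mm: the middle of the surface that is visible of it).
- tip_of(camera, name): "at" ([x, y, z] in m, in world coordinates, good to about 4 mm: a listed point, or the origin of a listed thing).
The state is a dict: "t": time; "joint_positions": joint angles; "joint_velocities": joint speeds; "tau": joint torques, N m; "ee_pos": TCP position; "tcp_rot": TCP orientation; "wrist_force": force on the tool from outside, world axes, zero at the start; "moment": the same for the moment, N m; "gripper_width": finger opening in m; "grasp_force": force on a finger pad.
Only numpy, scipy, OpenCV 4.12 (cv2) and the standard library are available. Lean on these libraries where they do the work, as an engineer would, in place of code of your own. Each camera call takes 0.05 s, during which the arm holds its last target. There are 200 camera calls.

### The job

Close up the row of square cartons on the shelf tray: with a fingertip or the outside of the fingers, push the sliding divider along its rail towards the cartons, not the jars, until it clicks into the last notch it reaches before the cartons, and leave it locked there. Only push the divider: do not pinch it or pull its plunger up, and do not shove the cartons along or disturb the jars, the oil bottle or the milk carton.

Things in the scene. Friction and masses are not known exactly. Their poses are not given: they have to be found in the camera images.
- tray: Grey sheet-steel shelf tray, fixed, 205 mm deep (x), 550 mm long (y), floor 4 mm thick; origin on the worktop near its middle; y runs along the rail, x to the rear, away from the robot; turned up to 0.12 rad.
- rail_mid (a point): Middle of the top of the notched rail along the tray's front edge, 21 mm above the worktop, axes as the tray's: a dark bar 22 mm wide with aluminium teeth. 13 notches 30 mm apart show as dark gaps between the teeth: the middle one at this point, the outermost 180 mm to either side along y.
- divider (a joint): Place of the divider along the rail, m: y of its plate's mid-plane in the tray's frame, 0 mid-rail, stops at -0.185 and 0.185. Notches at multiples of 0.030. Slides with 1.5 N friction, cannot come off. Within about 5 mm of a notch the spring plunger draws it in by itself, so the push felt dips to nothing; pushing on out of a notch takes up to about 9 N, and it passes over notches if pushed on.
- divider_plate (a point): Centre of the divider's upright white plate, 150 mm deep (tray x), 8 mm thick (tray y), from 12 to 129 mm above the worktop (this point 71 mm up); axes as the tray's. Its saddle (36 deep, 44 long along the rail, up to 42 mm high) straddles the rail, centred 104 mm in front (-x) of this point.
- plunger (a joint): Lift of the divider's spring plunger, m: 0 when its roller tip sits fully in a notch (locked), about 0.004 when it rides on the tooth tops between notches. The spring presses it down with 5 to 6 N. It needs no handling.
- plunger_cap (a point): Top of the plunger's black cap (13 mm diameter), above the saddle, 56 mm above the worktop when locked, 60 mm when riding on the teeth.
- carton_front_mid (a point): Centre of the front one of two equal square brick cartons (67 deep in x, 55 wide in y, 100 mm high, 0.4 kg), loose, standing one behind the other on the tray near one end of it, to the left or to the right of the divider; axes as the tray's within 0.04 rad. The carton face towards the divider is 27.5 mm from this point.
- carton_back_mid (a point): Centre of the rear carton, same size, 70 mm behind (+x) the front one.
- jar_front_mid (a point): Centre of the front one of two round jars (64 mm diameter, 98 mm high) that stand loose one behind the other near the other end of the tray; bystander.
- jar_back_mid (a point): Centre of the rear jar, 70 mm behind the front one; bystander.
- oil_mid (a point): Centre of an oil bottle (72 mm diameter, 250 mm high), loose on the worktop beyond the tray's right end; bystander.
- milk_mid (a point): Centre of a tall milk carton (72 x 72 x 195 mm), loose on the worktop beyond the tray's left end; bystander.

How it is judged:
At the end, for the whole second after the job is handed in: Plunger down in a notch (lift under 1.5 mm), divider at rest, gap between its plate and the cartons at most 38 mm (a 30 mm notch spacing plus 8), cartons upright within 10 mm of where they stood, and jars, oil bottle and milk carton upright within 15 mm of theirs (value of joint plunger below 0.0015 m and (y of divider_plate in the frame of carton_front_mid between -0.0695 and -0.0285 m or y of divider_plate in the frame of carton_front_mid between 0.0285 and 0.0695 m) and velocity of joint divider between -0.005 and 0.005 m/s and distance of each of carton_front_mid, carton_back_mid from where it was at the start of the episode below 0.01 m and distance of each of jar_front_mid, jar_back_mid, oil_mid, milk_mid from where it was at the start of the episode below 0.015 m and angle between each of carton_front_mid, carton_back_mid, jar_front_mid, jar_back_mid, oil_mid, milk_mid's own z axis and vertical below 0.1 rad); the robot touches nothing.
It fails at once if The divider is pinched: fingers press at once on two opposite sides of its plate or of its saddle (over 1.5 N each) ((contact force between the fingers and divider_c0 above 1.5 N and contact force between the fingers and divider_c1 above 1.5 N) or (contact force between the fingers and divider_c2 above 1.5 N and contact force between the fingers and divider_c3 above 1.5 N) or (contact force between the fingers and divider_c4 above 1.5 N and contact force between the fingers and divider_c5 above 1.5 N)).
It fails at once if The plunger is pulled up, clear of the teeth (lift over 8 mm) (value of joint plunger above 0.008 m).
It fails at once if A carton is shoved or lifted more than 12 mm from its place (distance of any of carton_front_mid, carton_back_mid from where it was at the start of the episode above 0.012 m).
It fails at once if A bystander (jars, oil bottle, milk carton) is moved more than 20 mm (distance of any of jar_front_mid, jar_back_mid, oil_mid, milk_mid from where it was at the start of the episode above 0.02 m).
It also fails if it takes over 48 s, if anything falls off the work surface, if the arm or the gripper's body presses on something with over 40 N, if the wrist force passes 120 N, or if a joint passes its speed limit or range.

## Working session

There is one attempt and no reset: what is moved stays moved. The work goes in short steps, each a Python script; the robot and the scene stay as the last script left them, time stands still between calls to the robot, and variables do not carry over. Pictures are saved under pics/ and viewed, at most 10 in all, crops included, and the job is handed in when it is done.

```bash
mkdir -p pics
python3 - <<'E'
from station import *
import cv2,numpy as np
np.set_printoptions(precision=4,suppress=True)
for c in("top","side"):
    im,d=viewer.read_camera(c); cv2.imwrite(f"pics/{c}0.png",im[:,:,::-1])
    for n in["tray","rail_mid","divider_plate","plunger_cap","carton_front_mid","carton_back_mid","jar_front_mid","jar_back_mid","oil_mid","milk_mid"]:
        r=tip_of(c,n); print(c,n,[(np.round(q["at"],4).tolist(),round(q["score"],2)) for q in r[:2]])
print(env.sense())
E
```

```text
top tray [([0.6023, -0.0024, 0.0033], 0.84)]
top rail_mid [([0.5239, -0.01, 0.0164], 0.92)]
top divider_plate [([0.595, -0.2156, 0.0527], 0.49), ([0.6275, -0.0055, 0.0726], 0.48)]
top plunger_cap []
top carton_front_mid [([0.584, 0.1562, 0.0518], 0.75), ([0.6574, 0.1596, 0.0549], 0.61)]
top carton_back_mid [([0.6558, 0.1608, 0.0537], 0.65)]
top jar_front_mid [([0.5949, -0.2166, 0.0511], 0.6), ([0.6163, 0.4795, 0.0979], 0.23)]
top jar_back_mid [([0.6672, -0.2168, 0.0533], 0.74), ([0.6198, 0.4784, 0.1039], 0.64)]
top oil_mid [([0.6186, -0.4588, 0.1254], 0.72)]
top milk_mid [([0.6191, 0.4769, 0.1001], 0.69)]
side tray [([0.5984, -0.0057, -0.0026], 0.76)]
side rail_mid [([0.5265, -0.0113, 0.0178], 0.6)]
side divider_plate [([0.6306, -0.0048, 0.0669], 0.67)]
side plunger_cap []
side carton_front_mid [([0.5858, 0.1568, 0.058], 0.95), ([0.6591, 0.161, 0.0523], 0.73)]
side carton_back_mid [([0.6594, 0.1617, 0.0547], 0.83), ([0.6653, -0.2151, 0.0484], 0.51)]
side jar_front_mid [([0.6001, -0.2154, 0.0533], 0.55)]
side jar_back_mid [([0.6655, -0.2161, 0.0531], 0.81), ([0.6012, -0.215, 0.0521], 0.55)]
side oil_mid [([0.6198, -0.4634, 0.1272], 0.85), ([0.6576, 0.1615, 0.0516], 0.48)]
side milk_mid [([0.6189, 0.4847, 0.0961], 0.87)]
{'t': 1.1, 'joint_positions': array([ 1.088 ,  0.4675, -0.0116,  1.6027,  0.006 ,  1.0714, -0.0563]), 'joint_velocities': array([ 0.0007,  0.0011,  0.0005, -0.0015,  0.0003,  0.0002,  0.0012]), 'tau': array([  0.0004, -52.0423,  -0.0126, -24.4054,  -0.0568,   0.0113,
        -0.    ]), 'ee_pos': array([ 0.2767, -0.5882,  0.2146]), 'tcp_rot': array([[ 0.9049,  0.4257, -0.0001],
       [ 0.4257, -0.9049, -0.    ],
       [-0.0001, -0.    , -1.    ]]), 'wrist_force': array([-0.411 , -0.2133,  0.5927]), 'moment': array([ 0.0021, -0.0415, -0.0024]), 'grasp_force': 0.0, 'gripper_width': 0.09192468280624647}
```

View pics/top0.png

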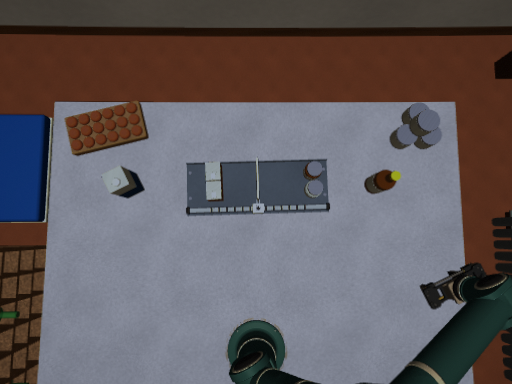

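View pics/side0.png

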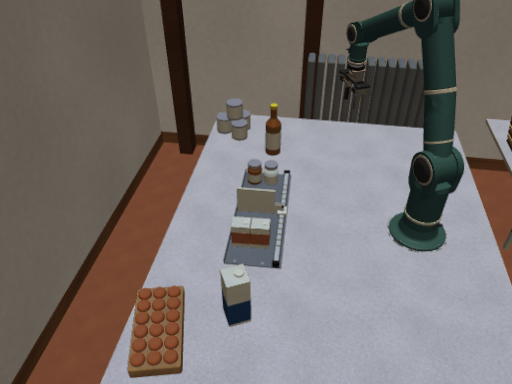

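Cartons are on the left (+y; top image about (213,181)), the divider is mid-rail (258,185), and the jars are on the right (314,178). Next I'll fit the tray yaw from depth.

```bash
cat > h.py <<'E'
from station import *
import cv2,numpy as np
np.set_printoptions(precision=4,suppress=True)
def cloud(c="top"):
    im,d=viewer.read_camera(c); i=viewer.camera_info(c)
    v,u=np.mgrid[:384,:512]
    p=cv2.undistortPoints(np.stack([u,v],-1).reshape(-1,1,2).astype(float),np.array(i["intrinsics"]),np.array(i["dist_coeffs"])).reshape(384,512,2)
    P=np.stack([p[...,0]*d,-p[...,1]*d,-d],-1)@np.array(i["rotation"]).T+np.array(i["eye"])
    return im,P
def box(P,x0,x1,y0,y1,z0,z1):
    return P[(P[...,0]>x0)&(P[...,0]<x1)&(P[...,1]>y0)&(P[...,1]<y1)&(P[...,2]>z0)&(P[...,2]<z1)]
E
python3 - <<'E'
from h import *
im,P=cloud()
for n,b in dict(plate=(.5,.75,-.15,.115,.1,.15),rail=(.46,.56,-.3,.3,.012,.035),saddle=(.46,.56,-.2,.2,.036,.07),carton=(.5,.75,.11,.25,.085,.12)).items():
    q=box(P,*b); lo,hi=q.min(0),q.max(0)
    vx,vy,x0,y0=cv2.fitLine(q[:,:2].astype(np.float32),cv2.DIST_HUBER,0,.001,.001).ravel()
    print(n,len(q),"mean",q.mean(0),"min",lo,"max",hi,"dir",vx,vy)
i=viewer.camera_info("side");print(i["eye"])
E
```

```text
plate 92 mean [ 0.6294 -0.0038  0.1283] min [ 0.5548 -0.0071  0.1047] max [0.7027 0.0002 0.134 ] dir 0.99953926 0.030352723
rail 778 mean [ 0.5256 -0.0089  0.0202] min [ 0.5053 -0.2813  0.0121] max [0.5548 0.2674 0.035 ] dir 0.02828276 -0.99959993
saddle 66 mean [0.5339 0.0208 0.0476] min [ 0.5073 -0.0267  0.036 ] max [0.5584 0.1784 0.0691] dir 0.17250147 0.98500925
carton 574 mean [0.6218 0.1572 0.1034] min [0.5549 0.1276 0.0857] max [0.6917 0.1878 0.1127] dir 0.9985258 0.054279666
[0.4224 1.316  1.1967]
```

```bash
cat >> h.py <<'E'
YAW=.029; c,s=np.cos(YAW),np.sin(YAW); M=np.array([.525,-.010])
R=np.array([[-s,c,0],[c,s,0],[0,0,-1.]])
def W(x,y,z): return np.array([M[0]+c*x-s*y,M[1]+s*x+c*y,z])   # tray axes from rail_mid
def along(): 
    p=env.sense(); q=p["ee_pos"][:2]-M; f=p["wrist_force"]
    return -s*q[0]+c*q[1], -s*f[0]+c*f[1], np.linalg.norm(f), p["t"]
E
python3 - <<'E'
from h import *
effector.grasp(5)
env.movel([.40,-.12,.25],frame=R,rate=.3)
env.movel(W(.05,-.05,.2),rate=.25)
env.movel(W(.05,-.05,.065),rate=.15)
b=along()[1];print(env.sense()["ee_pos"],along())
for y in np.arange(-.03,.0081,.002):
    env.movel(W(.05,y,.065),rate=.03); a=along(); print("%.3f: y %.4f f %.2f t %.1f"%(y,a[0],a[1]-b,a[3]))
E
```

```text
[ 0.5772 -0.0585  0.066 ] (np.float64(-0.050019090567826684), np.float64(0.41957736439247806), np.float64(0.5119848237210423), 6.2333)
-0.030: y -0.0301 f -0.72 t 7.0
-0.028: y -0.0279 f -0.03 t 7.3
-0.026: y -0.0258 f 0.12 t 7.5
-0.024: y -0.0238 f -0.31 t 7.8
-0.022: y -0.0218 f -0.41 t 8.1
-0.020: y -0.0198 f -0.39 t 8.3
-0.018: y -0.0178 f -0.47 t 8.6
-0.016: y -0.0158 f -0.44 t 8.8
-0.014: y -0.0138 f -0.37 t 9.1
-0.012: y -0.0126 f -2.75 t 9.3
-0.010: y -0.0123 f -6.52 t 9.6
-0.008: y -0.0107 f -7.23 t 9.8
-0.006: y -0.0071 f -4.18 t 10.1
-0.004: y -0.0032 f -3.39 t 10.3
-0.002: y -0.0011 f -0.72 t 10.6
0.000: y 0.0005 f -1.69 t 10.8
0.002: y 0.0022 f -2.32 t 11.1
0.004: y 0.0042 f -2.69 t 11.3
0.006: y 0.0062 f -1.40 t 11.6
0.008: y 0.0083 f -1.32 t 11.8
```

Run:
```python
from h import *
b=.42
for y in list(np.arange(.014,.0981,.006))+list(np.arange(.099,.1076,.001)):
    env.movel(W(.05,y,.065),rate=.04); a=along(); print("%.3f: y %.4f f %.2f t %.1f"%(y,a[0],a[1]-b,a[3]))
    if y>.101 and a[1]-b>-.6: break
im,P=cloud(); q=box(P,.5,.75,.02,.128,.115,.135); print(len(q),q.mean(0),q.min(0),q.max(0))
for n in("divider_plate","carton_front_mid"): print([(r["at"],r["score"]) for r in tip_of("top",n)[:2]])
```

```text
0.014: y 0.0153 f -0.34 t 12.1
0.020: y 0.0193 f -3.98 t 12.4
0.026: y 0.0264 f -1.81 t 12.7
0.032: y 0.0331 f -0.86 t 13.0
0.038: y 0.0390 f -0.30 t 13.3
0.044: y 0.0450 f 0.14 t 13.6
0.050: y 0.0492 f -3.49 t 13.9
0.056: y 0.0564 f -2.21 t 14.2
0.062: y 0.0631 f -0.50 t 14.5
0.068: y 0.0691 f 0.46 t 14.8
0.074: y 0.0750 f 0.18 t 15.1
0.080: y 0.0792 f -3.11 t 15.4
0.086: y 0.0864 f -1.94 t 15.7
0.092: y 0.0932 f -0.56 t 16.0
0.098: y 0.0991 f -0.71 t 16.3
0.099: y 0.0995 f -0.88 t 16.6
0.100: y 0.1001 f -0.74 t 16.8
0.101: y 0.1011 f -0.31 t 17.1
0.102: y 0.1023 f -0.61 t 17.3
0.103: y 0.1032 f -0.51 t 17.6
12 [0.6888 0.1174 0.1295] [0.6787 0.1151 0.1259] [0.6983 0.1195 0.1347]
[]
[([0.5836, 0.1569, 0.0536], 0.39)]
```

Run:
```python
from h import *
for y in (.105,.107):
    env.movel(W(.05,y,.065),rate=.03); env.pause(.2); a=along(); print(a[0],a[1]-.42)
env.movel(W(.05,.04,.065),rate=.15)
env.movel(W(.05,.04,.2),rate=.2)
env.movel(W(-.13,-.06,.25),rate=.25)
env.pause(.3)
im,P=cloud(); cv2.imwrite("pics/t1.png",cv2.resize(im[130:240,160:350,::-1],None,fx=4,fy=4))
q=box(P,.5,.75,.02,.128,.115,.135); print(len(q),q.mean(0),np.median((-s*(q[:,0]-M[0])+c*(q[:,1]-M[1]))))
q=box(P,.5,.75,.129,.25,.085,.114); print("carton",q.mean(0),q.min(0),q.max(0))
im,_=viewer.read_camera("side"); cv2.imwrite("pics/s1.png",cv2.resize(im[140:290,200:320,::-1],None,fx=4,fy=4))
for k in("side","top"):
  for n in("divider_plate","plunger_cap","carton_front_mid","carton_back_mid"): print(k,n,[(np.round(r["at"],4),round(r["score"],2)) for r in tip_of(k,n)[:2]])
print(env.sense()["t"])
```

```text
0.1049633985690485 -0.0873674323393942
0.10701521689159757 -0.6916821948012402
99 [0.6229 0.1155 0.1276] 0.1223784905948432
carton [0.6224 0.1579 0.1034] [0.5548 0.129  0.0861] [0.6934 0.1876 0.1109]
side divider_plate [(array([0.6266, 0.1145, 0.0663]), 0.71)]
side plunger_cap [(array([ 0.6662, -0.2168,  0.0524]), 0.56), (array([0.6288, 0.1135, 0.069 ]), 0.25)]
side carton_front_mid [(array([0.5872, 0.1528, 0.0568]), 0.69)]
side carton_back_mid [(array([0.6588, 0.1597, 0.0555]), 0.66)]
top divider_plate [(array([0.6273, 0.1133, 0.0739]), 0.71)]
top plunger_cap []
top carton_front_mid [(array([0.5856, 0.1562, 0.0566]), 0.66)]
top carton_back_mid [(array([0.6551, 0.1562, 0.0544]), 0.64)]
21.825
```

View pics/t1.png

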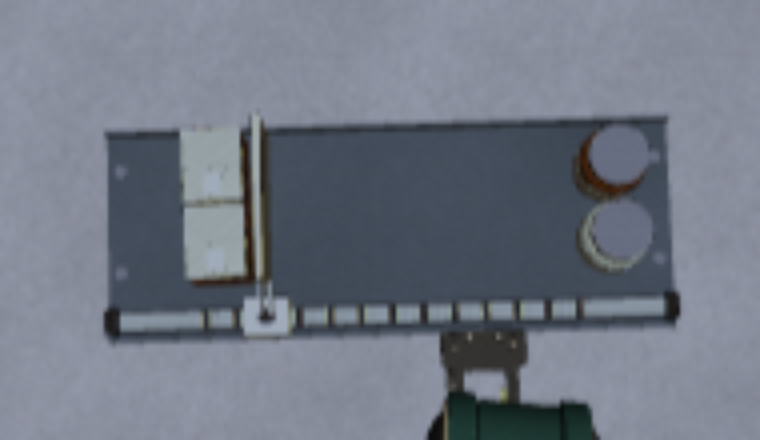

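View pics/s1.png

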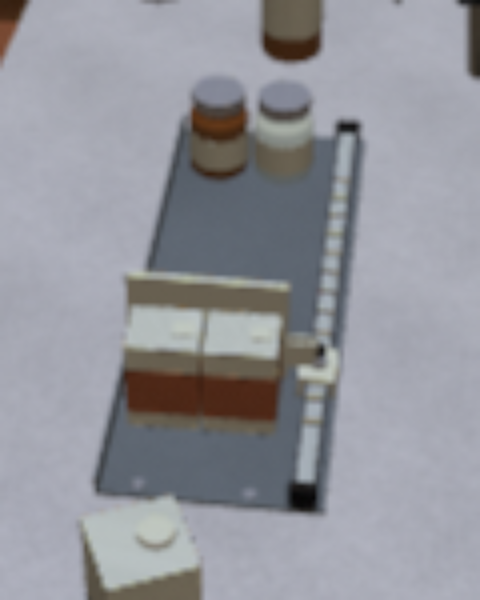

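The pictures show the plate (255,200) just short of the cartons, the saddle at (266,316), and one notch left beyond it. The plate has moved 0.120 m from its start, exactly four notches. The cartons haven't moved and the gap is about 13 mm.

```bash
python3 -c "
from station import *
print(workorder.finish_job())"
```

```text
the job is handed in; nothing more can be done
None
```

The divider was pushed four notches to 0.120 m, the last notch before the cartons, with a gap of about 13 mm; position and push force both indicate it is locked. The cartons measured as unmoved, and the job is handed in, though no verdict came back.

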